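# Slide a sample tin off its heating place and turn that place down to standby

### The arm

A 7-joint arm with a two-finger parallel gripper is mounted at the origin on the work surface. World frame = base frame: x ahead of the robot, y to its left, z up, the work surface at z = 0. Lengths are in m, angles in rad, forces in N, time in s.
With the tool pointing down it reaches from about 0.425 to 0.95 m from the base axis. Payload 4.7 kg.
Tool frame: the origin (TCP) lies midway between the tips of the shut fingers; the grasp point (between the pads) lies 19 mm behind it (grip_point_offset is the z of the grasp point in the tool frame, in m); z points along the fingers, y is the line along which they close (so a half turn about z gives the same grasp; the last joint's range is limited). The gripper opens to 85 mm and grips with 20 to 120 N. Pads are 22 mm wide; open, the fingers measure 114 mm over their backs; the gripper's body (76 mm by 85 mm) begins 54 mm behind the grasp point. The pads swing forward as they close: fully open they stand 13 mm farther back than shut.
Start: joints at [1.229, 0.469, -0.049, 1.532, 0.024, 1.141, -0.082], TCP at [0.208, -0.642, 0.196] pointing down, gripper open.
Joint ranges: [-2.59, 2.59], [-0.33, 1.99], [-1.39, 1.29], [0.1, 2.45], [-1.04, 4.18], [0.21, 1.99], [-2.66, 2.66]. Speed limits (rad/s): [2.57, 2.57, 3.14, 3.14, 3.14, 3.14, 3.14].

### API

Orientations are given as a 3x3 rotation matrix whose columns are the frame's x, y, z axes.
In Python, from plant import * gives the robot as it stands. The module is installed in compiled form; this text tells all that it offers.
- The arm moves only by the tool drive_tool, never from a script. Its argument "targets" is text: rows parted by semicolons, each of 4 numbers parted by spaces: the shift along the tool's x, y, z in mm, then the turn about the tool's z in degrees. In form: tx ty tz twist; .... A call has 1 to 12 rows; each row shifts and turns the commanded pose from where the row before left it, along the tool's axes as they then stand; what a row does not reach is not made up. A row lasts 1/12 s, in which the tool goes at most 41.7 mm and 7.16 degrees, less where a joint would pass 70% of its speed; a pose out of reach is approached as far as the arm can. A call with a gripper value outside its range is refused whole. "hand" is the closure, from 0 (fully open) to 1 (shut), set as the call begins (left out, the last holds). The fingers move at their own pace and stop on an object; "grip_force" is the grip in N (left out, the last holds). Time passes only in rows, so rows that do not move let the fingers close. It gives the time, the measured TCP pose, the force, the opening and the grip force at its end, in the units of the state.
- get_state(): the state, without advancing time (a new reading comes with each control period).
- get_image(name): name is "scene" or "top" or "wrist"; returns a dict with "pixels" (420x560x3 uint8, red, green, blue), "z_map" (420x560 float32, m along the optical axis (not along the pixel's ray), 0 where there is no reading), "K" (3x3 intrinsics, pixels), "extrinsics" (4x4, takes a point from world to camera coordinates). Camera axes: x right, y up, looking along -z (the intrinsics and any distortion apply to the point x, -y, -z); pixel columns grow to the right and rows downward; lengths in m; the calibration is good to about 2 mm. A picture is of the moment at which its call begins.
- close_job(): hands the job in; it is judged then, once.
The state is a dict: "clock": time; "joints": joint angles; "joint_velocities": joint speeds; "tau": joint torques, N m; "ee_pos": TCP position; "eef_rot": TCP orientation; "contact_force": force on the tool from outside, world axes, zero at the start; "ft_torque": the same for the moment, N m; "width": finger opening in m; "finger_force": force on a finger pad.
Only numpy, scipy, OpenCV 4.12 (cv2) and the standard library are available. Lean on these libraries where they do the work, as an engineer would, in place of code of your own. Each camera call takes 0.05 s, during which the arm holds its last target. There are 200 camera calls.

### The job

The tin on the hotplate has had its time on the heat: slide it sideways to the free middle place and leave it centred in the ring there, keeping it flat on the plate all the way - do not lift or tip it. Then turn the knob in front of the place it came from to the long standby mark. Leave the beaker, the other two knobs and everything on the bench as they are.

Things in the scene. Friction and masses are not known exactly. Their poses are not given: they have to be found in the camera images.
- hotplate: Fixed hotplate, white housing, 420 wide (y) x 260 deep (x). Origin: centre of its footprint on the bench; x away from the operator, y to the operator's left. Flat white ceramic plate, top 135 mm high, x -45 to +130 mm. Before it a black panel slopes down to the operator at 30 degrees to level, to 81 mm height at x = -130 mm, with a grey pointer knob straight before each of three places.
- tin: The tin to be moved: low round steel sample tin filled with a solid cast grain mount, 56 mm outside diameter, 20 mm high, about 0.11 kg. It starts on the left or the right place of the hotplate, the only tin on the plate. Origin: centre of its underside; z up along its axis.
- beaker: Empty glass beaker, 68 mm diameter (rim 71), 90 mm high, standing on the other outer place of the hotplate. Leave it. Origin: centre of its underside.
- place_mid (a point): Centre of the middle place, on the plate's top; axes as the hotplate's. A printed grey ring of 80 mm outside diameter marks it. It starts free.
- place_left (a point): Centre of the left place, on the plate's top, +130 mm in y from the middle place; an 80 mm ring marks it. The tin or the beaker starts here, within 3 mm.
- place_right (a point): Centre of the right place, on the plate's top, -130 mm in y from the middle place; an 80 mm ring marks it. The tin or the beaker starts here, within 3 mm.
- knob_left (a joint): Angle of the left place's knob, rad, growing clockwise seen square on to the panel: 0 = pointer at the off stop (half past 7; 12 is up the slope), 4.71 = other stop. The long thick white standby mark is at 10 o'clock = 1.309; short thin ticks every 0.471. Starts at 1.95 to 2.75 (heating). Stiff (0.04 N m), stays where left, no spring or clicks.
- knob_left_grip (a point): On the left knob's axis, 16 mm out from the panel. Axes turn with the knob: z out of the panel, 30 degrees from vertical towards the operator; x to the pointer end. Finger bar 5 to 27 mm out from the panel, on a 40 mm skirt disc; 13 mm thick, sides parallel from 13 mm behind the axis to 10 mm ahead, then a nose to 20 mm ahead, white line on top.
- knob_left_tip (a point): Outer end of the left knob's pointer nose, 20 mm from the axis and 27 mm out from the panel.
- knob_mid (a joint): Angle of the middle place's knob, rad, growing clockwise seen square on to the panel: 0 = pointer at the off stop (half past 7; 12 is up the slope), 4.71 = other stop. The long thick white standby mark is at 10 o'clock = 1.309; short thin ticks every 0.471. Starts on the mark. Stiff (0.04 N m), stays where left, no spring or clicks.
- knob_mid_grip (a point): On the middle knob's axis, 16 mm out from the panel. Axes turn with the knob: z out of the panel, 30 degrees from vertical towards the operator; x to the pointer end. Finger bar 5 to 27 mm out from the panel, on a 40 mm skirt disc; 13 mm thick, sides parallel from 13 mm behind the axis to 10 mm ahead, then a nose to 20 mm ahead, white line on top.
- knob_mid_tip (a point): Outer end of the middle knob's pointer nose, 20 mm from the axis and 27 mm out from the panel.
- knob_right (a joint): Angle of the right place's knob, rad, growing clockwise seen square on to the panel: 0 = pointer at the off stop (half past 7; 12 is up the slope), 4.71 = other stop. The long thick white standby mark is at 10 o'clock = 1.309; short thin ticks every 0.471. Starts at 1.95 to 2.75 (heating). Stiff (0.04 N m), stays where left, no spring or clicks.
- knob_right_grip (a point): On the right knob's axis, 16 mm out from the panel. Axes turn with the knob: z out of the panel, 30 degrees from vertical towards the operator; x to the pointer end. Finger bar 5 to 27 mm out from the panel, on a 40 mm skirt disc; 13 mm thick, sides parallel from 13 mm behind the axis to 10 mm ahead, then a nose to 20 mm ahead, white line on top.
- knob_right_tip (a point): Outer end of the right knob's pointer nose, 20 mm from the axis and 27 mm out from the panel.
- tin_b: Another sample tin, the same as the one on the hotplate (56 mm diameter, 20 mm high), standing on the bench. Bystander. Origin: centre of its underside.
- tin_c: Another sample tin, the same as the one on the hotplate (56 mm diameter, 20 mm high), standing on the bench. Bystander. Origin: centre of its underside.
- tin_d: Another sample tin, the same as the one on the hotplate (56 mm diameter, 20 mm high), standing on the bench. Bystander. Origin: centre of its underside.
- wash_bottle: White plastic wash bottle, 74 mm diameter, about 200 mm high over its bent spout that reaches 95 mm to the side; on the bench left of the hotplate. Bystander. Origin: centre of its underside.
- spoon: Steel spoon 260 mm long lying on the bench right of the hotplate. Bystander. Origin: on the underside, about its middle.
- tweezers: Steel tweezers 120 mm long lying on the bench to the left in front of the hotplate. Bystander. Origin: centre of the underside.
There are look-alikes about, which are no part of the job. Leave any red or turquoise look-alike of the tin alone.

How it is judged:
By the outcome, as a careful person would: the job done as asked, in the order asked, and still so for the second after the job is handed in, with the robot touching nothing.
It also fails if it takes over 45 s, if anything falls off the work surface, if the arm or the gripper's body presses on something with over 40 N, if the wrist force passes 120 N, or if a joint passes its speed limit or range.

## Working session

There is one attempt and no reset: what is moved stays moved. The work goes in short steps, Python scripts to look and compute and a tool call to move; the robot and the scene stay as the last step left them, time stands still between calls to the robot, and variables do not carry over. Pictures are saved under pics/ and viewed, at most 10 in all, crops included, and the job is handed in when it is done.

Besides the shell and the picture viewer there is one more tool, called by a JSON object that holds its "name" and its "arguments". drive_tool: Moves the arm, as the interface text tells. Its arguments: {"type":"object","properties":{"targets":{"type":"string"},"hand":{"type":"number"},"grip_force":{"type":"number"}},"required":["targets"]}

```bash
mkdir -p pics; cat > h.py <<'E'
from plant import *
import numpy as np, cv2
np.set_printoptions(precision=4,suppress=True)
def grab(n,tag):
    d=get_image(n); np.savez(f'{tag}.npz',**{k:np.array(v) for k,v in d.items()})
    cv2.imwrite(f'pics/{tag}.png',d['pixels'][:,:,::-1]); return d
def load(tag): return np.load(f'{tag}.npz')
def ray(d,u,v):
    K=d['K'];E=d['extrinsics'];p=np.linalg.inv(K)@[u,v,1];c=np.array([p[0],-p[1],-1.])
    R=E[:3,:3];return -R.T@E[:3,3],R.T@c
def onz(d,u,v,z):
    o,r=ray(d,u,v);return o+r*(z-o[2])/r[2]
def dep(d,u,v):
    o,r=ray(d,u,v);return o+r*d['z_map'][int(round(v)),int(round(u))]
def proj(d,P):
    E=d['extrinsics'];c=E[:3,:3]@np.array(P)+E[:3,3];q=d['K']@[c[0],-c[1],-c[2]];return q[:2]/q[2]
E
python3 - <<'E'
from h import *
s=get_state();print(s)
a=grab('scene','s0');b=grab('top','t0')
print(a['K'],a['extrinsics'],b['K'],b['extrinsics'])
E
```

```text
{'clock': 0.0, 'joints': array([ 1.2291,  0.4694, -0.0486,  1.5337,  0.0241,  1.141 , -0.0823]), 'joint_velocities': array([-0.0004, -0.0001, -0.0003,  0.0001,  0.0001, -0.0004,  0.0012]), 'tau': array([  0.0001, -51.0305,  -0.0461, -23.7711,   0.0109,   0.0075,
         0.    ]), 'ee_pos': array([ 0.2075, -0.6416,  0.1953]), 'eef_rot': array([[ 0.9515,  0.3078, -0.0006],
       [ 0.3078, -0.9515,  0.0019],
       [-0.    , -0.002 , -1.    ]]), 'contact_force': array([-0.1481,  1.1842, -0.5667]), 'ft_torque': array([ 0.0322, -0.0147, -0.0233]), 'finger_force': 0.0, 'width': 0.08543387321137642}
[[417.0075   0.     277.5509]
 [  0.     417.0075 210.7988]
 [  0.       0.       1.    ]] [[ 0.085   0.9964 -0.0057 -0.0304]
 [-0.684   0.0625  0.7268  0.2758]
 [ 0.7245 -0.0579  0.6869 -1.4377]
 [ 0.      0.      0.      1.    ]] [[409.9727   0.     281.9487]
 [  0.     409.9727 205.2291]
 [  0.       0.       1.    ]] [[-0.0101 -0.9999  0.0092 -0.0193]
 [ 0.9991 -0.0097  0.0418 -0.513 ]
 [-0.0417  0.0096  0.9991 -1.0843]
 [ 0.      0.      0.      1.    ]]
```

View pics/s0.png

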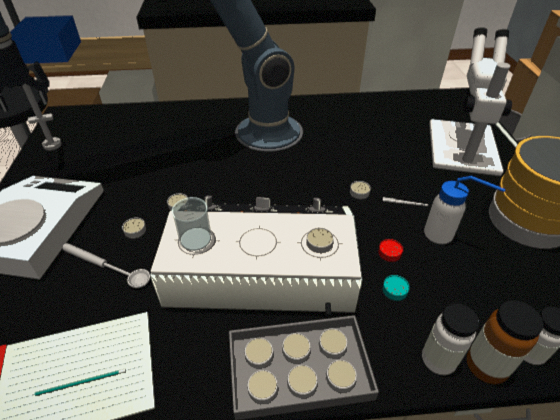

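View pics/t0.png

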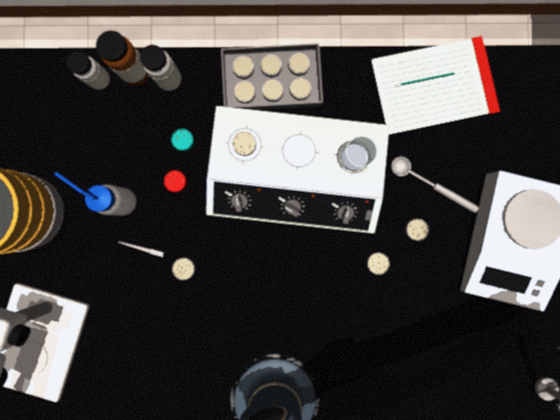

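The tin on the hotplate is at top (244,143) / scene (320,240), on the left place. Look-alikes in the top view: bench tins (183,268), (378,263), (417,230); six tray tins (~271,78); red (175,181); turquoise (182,139). I choose (244,143), whose knob is at top (238,201). Close crop next.

```bash
python3 - <<'E'
from h import *
t=load('t0');s=load('s0')
c=t['pixels'][95:240,200:395,::-1]
cv2.imwrite('pics/t0c.png',cv2.resize(c,None,fx=4,fy=4,interpolation=cv2.INTER_CUBIC))
for n,u,v in [('tin',244,143),('mid',299,151),('knobL',238,202),('platefar',217,109),('platefar2',387,126)]:
    print(n,dep(t,u,v))
for n,u,v in [('tin',320,239),('mid',258,242)]: print(n,dep(s,u,v))
# plate fit: depth pts z within 10mm of .135
E
```

```text
tin [0.6536 0.0644 0.1509]
mid [ 0.6354 -0.0648  0.141 ]
knobL [0.5162 0.0807 0.1357]
platefar [0.738 0.129 0.139]
platefar2 [ 0.6948 -0.2764  0.1353]
tin [0.6572 0.0631 0.1537]
mid [ 0.639  -0.0645  0.1372]
```

View pics/t0c.png

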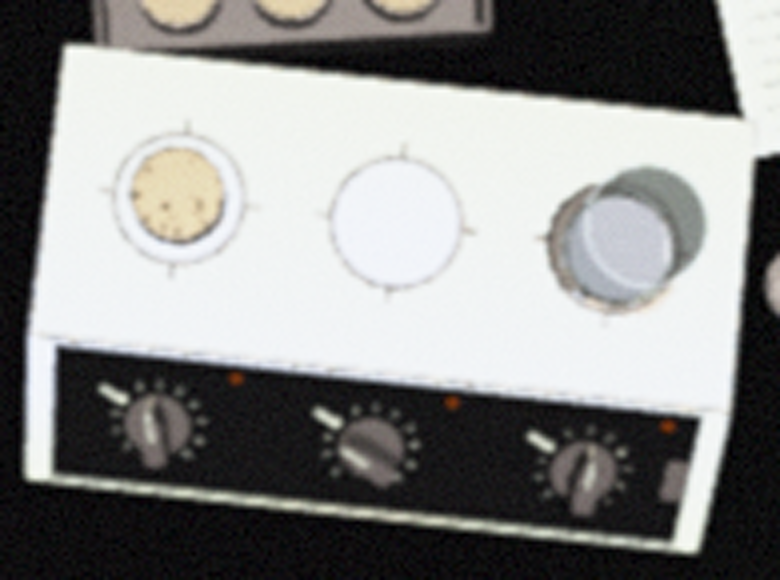

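The crop shows the steel tin with tan grain mount in the left ring (centre ≈ (180,195) crop), the free middle ring at (396,223), the left knob at (155,428) with its pointer near 12, and the standby mark up-left. Choice confirmed. I lift clear of the beaker and line up the yaw first.

{"name": "drive_tool", "arguments": {"targets": "0 0 -40 6; 0 0 -40 6; 0 0 -40 6; 0 0 0 6", "hand": 0}}

```text
clock: 0.43
ee_pos: [0.209, -0.6458, 0.3259]
eef_rot: [[0.994, -0.111, 0.006], [-0.111, -0.994, -0.014], [0.007, 0.014, -1.0]]
contact_force: [0.2, -0.8, 1.7]
width: 0.0849
finger_force: 0.0
```

```bash
python3 - <<'E'
from h import *
t=load('t0');s=load('s0')
P=lambda cx,cy:(200+(cx+.5)/4-.5,95+(cy+.5)/4-.5)
print('mid',onz(t,*P(396,223),.135),'left ring',onz(t,*P(180,199),.135),'tin',onz(t,*P(180,195),.155))
print('s mid',onz(s,258.5,242.5,.135),'tin',onz(s,320.5,238.5,.155))
print('knob',onz(t,*P(157,428),.115))
st=get_state();print(st['ee_pos'],st['eef_rot'],st['clock'])
d=np.array([.64,.04,.316])-st['ee_pos'];print(st['eef_rot'].T@d*1000)
E
```

```text
mid [ 0.638  -0.0642  0.135 ] left ring [0.6534 0.0642 0.135 ] tin [0.6519 0.0626 0.155 ]
s mid [ 0.6385 -0.0635  0.135 ] tin [0.6572 0.064  0.155 ]
knob [0.5181 0.0806 0.115 ]
[ 0.209  -0.6458  0.3259] [[ 0.9938 -0.1111  0.0056]
 [-0.1111 -0.9937 -0.0142]
 [ 0.0072  0.0135 -0.9999]] 0.4333
[ 352.1144 -729.4884    2.5681]
```

{"name": "drive_tool", "arguments": {"targets": "16 -34 0 0;16 -34 0 0;16 -34 0 0;16 -34 0 0;16 -34 0 0;16 -34 0 0;16 -34 0 0;16 -34 0 0;16 -34 0 0;16 -34 0 0;16 -34 0 0"}}

```text
clock: 1.35
ee_pos: [0.4227, -0.2871, 0.3161]
eef_rot: [[0.994, -0.106, -0.0], [-0.106, -0.994, -0.0], [-0.0, 0.0, -1.0]]
contact_force: [1.2, -0.7, -0.4]
width: 0.0855
finger_force: 0.0
```

{"name": "drive_tool", "arguments": {"targets": "16 -34 0 0;16 -34 0 0;16 -34 0 0;16 -34 0 0;16 -34 0 0;16 -34 0 0;16 -34 0 0;16 -34 0 0;16 -34 0 0;16 -34 0 0;0 0 0 0;0 0 0 0"}}

```text
clock: 2.35
ee_pos: [0.6175, 0.035, 0.3152]
eef_rot: [[0.995, -0.101, -0.002], [-0.101, -0.995, 0.001], [-0.002, -0.001, -1.0]]
contact_force: [-0.5, -1.5, 0.8]
width: 0.0852
finger_force: 0.0
```

```bash
python3 - <<'E'
from h import *
st=get_state();print(st['ee_pos'],st['eef_rot'],st['clock'])
w=grab('wrist','w0');print(w['extrinsics'],w['K'])
o,r=ray(w,280,210);print(o,r)
E
```

```text
[0.6175 0.035  0.3152] [[ 0.9949 -0.1009 -0.0019]
 [-0.1009 -0.9949  0.001 ]
 [-0.002  -0.0008 -1.    ]] 2.35
[[-0.1004 -0.9949 -0.0006  0.0963]
 [ 0.9542 -0.0961 -0.2832 -0.5153]
 [ 0.2817 -0.029   0.9591 -0.6654]
 [ 0.      0.      0.      1.    ]] [[366.8506   0.     274.9806]
 [  0.     366.8506 213.2685]
 [  0.       0.       1.    ]]
[0.6889 0.0269 0.4923] [-0.2746  0.0145 -0.9616]
```

View pics/w0.png

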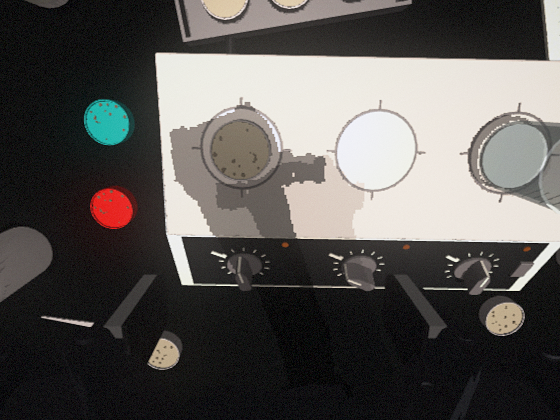

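The wrist view shows the tin at (241,149), the left ring at (242,146), the middle ring at (376,150), the left knob at (243,267) and the beaker at (515,155). I triangulate these and view one crop of the knob and tin.

```bash
python3 - <<'E'
from h import *
t=load('t0');s=load('s0');w=load('w0')
def tri(*ob):
    A=np.zeros((3,3));b=np.zeros(3)
    for d,u,v in ob:
        o,r=ray(d,u,v);r/=np.linalg.norm(r);M=np.eye(3)-np.outer(r,r);A+=M;b+=M@o
    return np.linalg.solve(A,b)
P=lambda cx,cy:(200+(cx+.5)/4-.5,95+(cy+.5)/4-.5)
print('mid',tri((w,376.5,150),(t,*P(396,223)),(s,258.5,242.5)),onz(w,376.5,150,.135))
print('left',tri((w,242,146.5),(t,*P(180,199))),onz(w,242,146.5,.135))
print('tin top',tri((w,241,149.5),(t,*P(180,195)),(s,320.5,238.5)),onz(w,241,149.5,.155), dep(w,241,149.5))
a=w['pixels'][85:300,170:300,::-1]
cv2.imwrite('pics/w0c.png',cv2.resize(cv2.convertScaleAbs(a[140:,30:],alpha=1.8,beta=15),None,fx=7,fy=7,interpolation=cv2.INTER_CUBIC))
E
```

```text
mid [ 0.638  -0.0646  0.1353] [ 0.6375 -0.0663  0.135 ]
left [0.6537 0.0636 0.1332] [0.6539 0.0626 0.135 ]
tin top [0.6529 0.0634 0.1504] [0.6532 0.0619 0.155 ] [0.6529 0.0622 0.1519]
```

View pics/w0c.png

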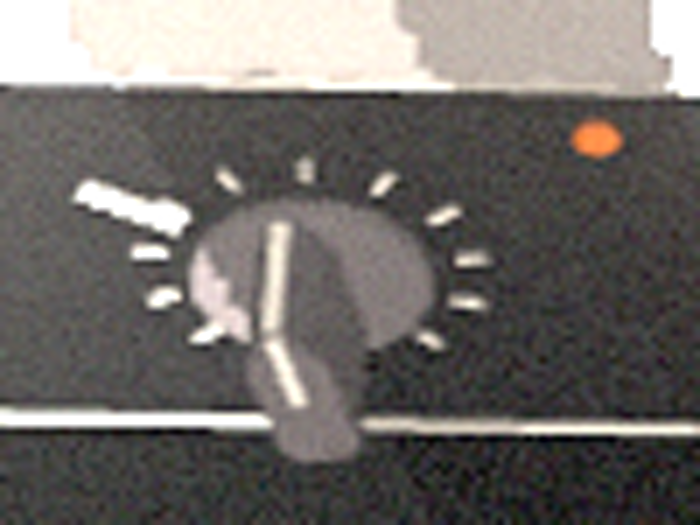

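{"name": "drive_tool", "arguments": {"targets": "16 -15.5 0 1.2;16 -15.5 0 0;0 0 0 0;0 0 0 0;0 0 0 0", "hand": 0.31, "grip_force": 20}}

```text
clock: 2.82
ee_pos: [0.6523, 0.0571, 0.3162]
eef_rot: [[0.992, -0.129, -0.001], [-0.129, -0.992, -0.001], [-0.0, 0.002, -1.0]]
contact_force: [-0.7, -0.3, -0.2]
width: 0.0589
finger_force: 0.0
```

{"name": "drive_tool", "arguments": {"targets": "0 0 35 0;0 0 35 0;0 0 35 0;0 0 20 0;0 0 0 0;0 0 0 0", "hand": 0}}

```text
clock: 3.32
ee_pos: [0.6522, 0.0575, 0.1912]
eef_rot: [[0.992, -0.128, -0.001], [-0.128, -0.992, -0.001], [-0.001, 0.001, -1.0]]
contact_force: [-0.3, -0.8, 0.1]
width: 0.0856
finger_force: 0.0
```

```bash
cat > fit.py <<'E'
from h import *
from scipy.optimize import least_squares
t=load('t0');w=load('w0')
P=lambda cx,cy:(200+(cx+.5)/4-.5,95+(cy+.5)/4-.5)
C=lambda cx,cy:(200+(cx+.5)/7-.5,225+(cy+.5)/7-.5)
tick={0:(205,332),1:(163,297),2:(150,252),4:(228,180),5:(305,170),6:(385,183),7:(443,213),8:(472,258),9:(467,302),10:(430,340)}
n=lambda: None
c30,s30=np.cos(np.pi/6),np.sin(np.pi/6)
def H(p,q): # hotplate->world
    c,s=np.cos(p[2]),np.sin(p[2]);return np.array([p[0]+c*q[0]-s*q[1],p[1]+s*q[0]+c*q[1],q[2]])
def panel(kx,ky,ang,r,out): # ang knob joint angle
    a=ang-np.radians(135); up=r*np.cos(a); right=r*np.sin(a)
    return np.array([kx+up*c30-out*s30, ky-right, .081+(kx+.130)*np.tan(np.pi/6)+up*s30+out*c30])
def res(p):
    x0,y0,yaw,rx,kx,tr=p[:6];o=[]
    for i,c in tick.items(): o.append(proj(w,H(p,panel(kx,.13,i*.471,tr,0)))-C(*c))
    for d,u,y,z in [(w,(376.5,150),0,0),(w,(242,146.5),.13,0),(t,P(396,223),0,0),(t,P(180,199),.13,0)]:
        o.append(proj(d,H(p,[rx,y,.135]))-u)
    for u,q in [(P(65,45),(.13,.21,.135)),(P(752,122),(.13,-.21,.135)),(P(25,480),(-.13,.21,.081)),(P(697,552),(-.13,-.21,.081))]:
        o.append(.5*(proj(t,H(p,q))-u))
    return np.concatenate(o)
f=least_squares(res,[.6,-.06,-.12,.04,-.09,.026],loss='soft_l1')
p=f.x
if __name__=='__main__':
    print(p,np.degrees(p[2]));print(np.abs(res(p)).reshape(-1,2).round(1).tolist())
    kx=p[4]
    print('mid',H(p,[p[3],0,.135]),'knob base',H(p,panel(kx,.13,0,0,0)),'grip',H(p,panel(kx,.13,0,0,.016)))
    for a in np.arange(1.7,2.9,.1):
        print(round(a,2),(proj(w,H(p,panel(kx,.13,a,.02,.027)))-[200,225])*7, (proj(w,H(p,panel(kx,.13,a,0,.027)))-[200,225])*7,(proj(w,H(p,panel(kx,.13,a,-.013,.027)))-[200,225])*7)
E
python3 fit.py
```

```text
[ 0.5925 -0.0603 -0.1233  0.0456 -0.0904  0.0267] -7.065550557288998
[[0.1, 0.2], [0.1, 0.1], [0.0, 0.0], [0.2, 0.1], [0.1, 0.1], [0.3, 0.1], [0.1, 0.3], [0.2, 0.0], [0.0, 0.1], [0.2, 0.3], [0.4, 0.2], [0.5, 0.2], [0.7, 0.1], [0.5, 0.1], [0.0, 0.1], [1.4, 0.3], [0.4, 0.2], [0.0, 0.3]]
mid [ 0.6377 -0.0659  0.135 ] knob base [0.5188 0.0799 0.1039] grip [0.5108 0.0809 0.1177]
1.7 [213.15   349.0007] [297.7809 407.8381] [350.2385 444.3077]
1.8 [223.4317 344.9849] [297.7809 407.8381] [343.7103 446.6656]
1.9 [234.5208 341.6026] [297.7809 407.8381] [336.7481 448.638 ]
2.0 [246.2998 338.8944] [297.7809 407.8381] [329.4188 450.2076]
2.1 [258.6416 336.8931] [297.7809 407.8381] [321.7917 451.3607]
2.2 [271.4115 335.623 ] [297.7809 407.8381] [313.9387 452.0875]
2.3 [284.4686 335.1   ] [297.7809 407.8381] [305.9332 452.3818]
2.4 [297.6684 335.3306] [297.7809 407.8381] [297.8499 452.2411]
2.5 [310.8642 336.3123] [297.7809 407.8381] [289.7639 451.6667]
2.6 [323.9098 338.0333] [297.7809 407.8381] [281.7508 450.6637]
2.7 [336.661  340.4729] [297.7809 407.8381] [273.8852 449.2408]
2.8 [348.9782 343.6018] [297.7809 407.8381] [266.2411 447.4105]
```

{"name": "drive_tool", "arguments": {"targets": "0 -5 20 0;0 0 20 0;0 0 12 0;0 0 0 0;0 0 0 0"}}

```text
clock: 3.73
ee_pos: [0.6542, 0.0638, 0.1406]
eef_rot: [[0.992, -0.127, 0.002], [-0.127, -0.992, -0.0], [0.002, -0.0, -1.0]]
contact_force: [0.1, 0.2, 0.6]
width: 0.0854
finger_force: 0.0
```

{"name": "drive_tool", "arguments": {"targets": "0 0 0 0;0 0 0 0;0 0 0 0;0 0 0 0", "hand": 0.33}}

```text
clock: 4.07
ee_pos: [0.654, 0.0643, 0.1402]
eef_rot: [[0.992, -0.127, 0.002], [-0.127, -0.992, 0.0], [0.001, -0.0, -1.0]]
contact_force: [1.0, 1.0, -0.0]
width: 0.0571
finger_force: 0.0
```

```bash
python3 - <<'E'
from h import *
st=get_state();print(st['ee_pos'],st['width'],st['contact_force'],st['finger_force'])
w=grab('wrist','w1')
for q in [(.653,.0625,.155)]: print(proj(w,q))
E
```

```text
[0.654  0.0643 0.1402] 0.05707370010294091 [ 0.9726  0.9588 -0.0429] 0.0
[277.3039 262.439 ]
```

View pics/w1.png

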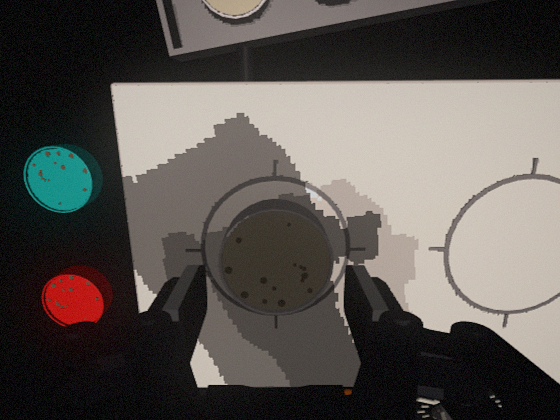

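The tin's top is at (276,262) between the fingertips at about (203,270) and (350,268). I check fingertip height by projection.

```bash
python3 - <<'E'
from h import *
w=load('w1');st=get_state();R=st['eef_rot'];T=st['ee_pos']
for z in(.141,.148,.155,.165):
    for sx in(-11,11):
        for sy in (-28.5,28.5): print(z,sx,sy,proj(w,T+R@[sx/1e3,sy/1e3,T[2]-z]).round(0),end=' ')
    print()
for u,v in[(198,275),(203,285),(190,290),(185,275),(352,272),(360,285),(365,275),(350,290),(276,262),(178,262)]: print((u,v),dep(w,u,v))
E
```

```text
0.141 -11 -28.5 [219. 270.] 0.141 -11 28.5 [328. 270.] 0.141 11 -28.5 [218. 230.] 0.141 11 28.5 [330. 230.] 
0.148 -11 -28.5 [217. 276.] 0.148 -11 28.5 [330. 276.] 0.148 11 -28.5 [215. 235.] 0.148 11 28.5 [332. 235.] 
0.155 -11 -28.5 [215. 282.] 0.155 -11 28.5 [332. 282.] 0.155 11 -28.5 [213. 240.] 0.155 11 28.5 [334. 240.] 
0.165 -11 -28.5 [212. 292.] 0.165 -11 28.5 [335. 292.] 0.165 11 -28.5 [209. 248.] 0.165 11 28.5 [337. 248.] 
(198, 275) [0.6677 0.091  0.1913]
(203, 285) [0.6602 0.0917 0.185 ]
(190, 290) [0.6686 0.0908 0.2049]
(185, 275) [0.6688 0.0955 0.1924]
(352, 272) [0.6608 0.0331 0.1897]
(360, 285) [0.6609 0.0324 0.2006]
(365, 275) [0.6602 0.0287 0.1922]
(350, 290) [0.6546 0.0347 0.1921]
(276, 262) [0.6519 0.0633 0.1518]
(178, 262) [0.6514 0.1165 0.1354]
```

```bash
python3 - <<'E'
from h import *
w=load('w1')
a=cv2.convertScaleAbs(w['pixels'][200:340,140:400,::-1],alpha=2.2,beta=25)
cv2.imwrite('pics/w1c.png',cv2.resize(a,None,fx=3,fy=3,interpolation=cv2.INTER_CUBIC))
Z=w['z_map']
for u in (205,210,215,220,330,335,340,345):
    print(u,[ (v,*(dep(w,u,v)*1000).round(0).astype(int)) for v in range(225,310,12)])
E
```

```text
205 [(225, np.int64(670), np.int64(98), np.int64(135)), (237, np.int64(663), np.int64(100), np.int64(135)), (249, np.int64(657), np.int64(101), np.int64(135)), (261, np.int64(650), np.int64(102), np.int64(135)), (273, np.int64(663), np.int64(92), np.int64(179)), (285, np.int64(658), np.int64(92), np.int64(180)), (297, np.int64(653), np.int64(93), np.int64(182)), (309, np.int64(649), np.int64(93), np.int64(183))]
210 [(225, np.int64(670), np.int64(96), np.int64(135)), (237, np.int64(663), np.int64(97), np.int64(135)), (249, np.int64(657), np.int64(98), np.int64(135)), (261, np.int64(650), np.int64(99), np.int64(136)), (273, np.int64(643), np.int64(100), np.int64(136)), (285, np.int64(636), np.int64(102), np.int64(135)), (297, np.int64(628), np.int64(103), np.int64(134)), (309, np.int64(620), np.int64(105), np.int64(134))]
215 [(225, np.int64(669), np.int64(93), np.int64(135)), (237, np.int64(663), np.int64(94), np.int64(134)), (249, np.int64(656), np.int64(95), np.int64(135)), (261, np.int64(649), np.int64(97), np.int64(135)), (273, np.int64(642), np.int64(98), np.int64(135)), (285, n
[... 1512 characters left out ...]
), np.int64(29), np.int64(135)), (261, np.int64(641), np.int64(30), np.int64(134)), (273, np.int64(634), np.int64(31), np.int64(137)), (285, np.int64(626), np.int64(31), np.int64(134)), (297, np.int64(619), np.int64(31), np.int64(135)), (309, np.int64(612), np.int64(32), np.int64(135))]
345 [(225, np.int64(661), np.int64(26), np.int64(135)), (237, np.int64(654), np.int64(26), np.int64(135)), (249, np.int64(647), np.int64(27), np.int64(135)), (261, np.int64(641), np.int64(27), np.int64(135)), (273, np.int64(656), np.int64(34), np.int64(181)), (285, np.int64(652), np.int64(35), np.int64(183)), (297, np.int64(648), np.int64(36), np.int64(185)), (309, np.int64(643), np.int64(36), np.int64(186))]
```

View pics/w1c.png

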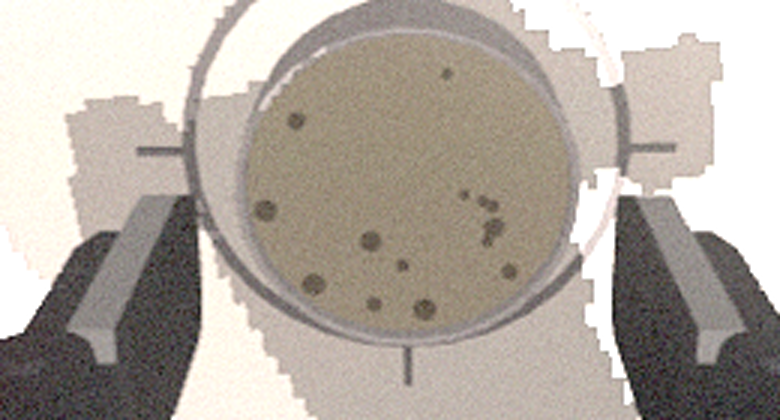

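The crop shows the fingertips ending at about z=0.178 and the tin top at 0.155, so they are still above the tin. I cross-check with the scene camera.

```bash
python3 - <<'E'
from h import *
s=grab('scene','s1');st=get_state();R=st['eef_rot'];T=st['ee_pos']
vv,uu=np.mgrid[100:300,200:420]
pts=np.array([dep(s,u,v) for u,v in zip(uu.ravel(),vv.ravel())])
loc=(pts-T)@R*1000
for lo,hi in((-45,-29),(-24,24),(29,45)):
    m=(loc[:,1]>lo)&(loc[:,1]<hi)&(abs(loc[:,0])<16)&(pts[:,2]>.1395)&(pts[:,2]<.26)
    print(lo,hi,m.sum(),np.histogram(pts[m,2]*1000,bins=range(140,262,10)))
a=s['pixels'][150:260,255:385,::-1]
cv2.imwrite('pics/s1c.png',cv2.resize(cv2.convertScaleAbs(a,alpha=1.6,beta=20),None,fx=5,fy=5,interpolation=cv2.INTER_CUBIC))
E
```

```text
-45 -29 166 (array([ 0,  0,  0,  0,  9, 22, 21, 16, 33, 47, 10,  8]), array([140, 150, 160, 170, 180, 190, 200, 210, 220, 230, 240, 250, 260]))
-24 24 350 (array([ 10, 258,   0,   0,   0,   0,   0,   0,   0,   0,  15,  67]), array([140, 150, 160, 170, 180, 190, 200, 210, 220, 230, 240, 250, 260]))
29 45 204 (array([ 0,  0,  0,  0, 12, 24, 22, 22, 30, 53, 30, 11]), array([140, 150, 160, 170, 180, 190, 200, 210, 220, 230, 240, 250, 260]))
```

View pics/s1c.png

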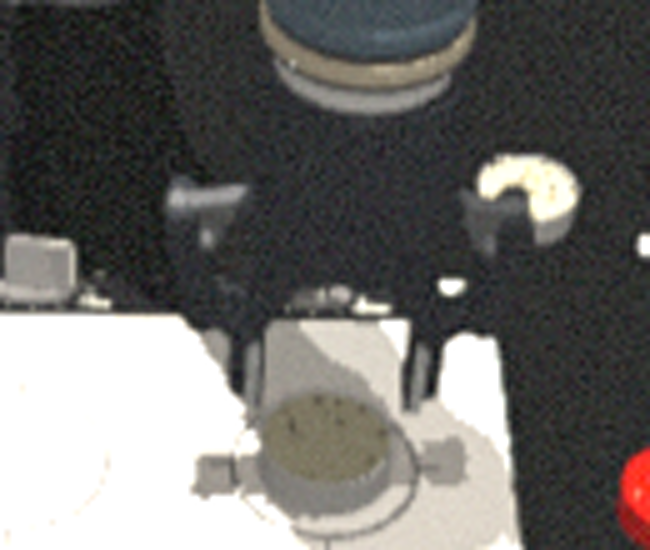

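Both cameras put the fingertips at about z=0.180, and the palm is offset by the same amount. The reported TCP z therefore reads about 32 mm low against the scene. I open, go down by 35 and close around the tin.

{"name": "drive_tool", "arguments": {"targets": "0 0 0 0;0 0 0 0;0 0 0 0", "hand": 0}}

```text
clock: 4.42
ee_pos: [0.6535, 0.0642, 0.1393]
eef_rot: [[0.992, -0.127, 0.0], [-0.127, -0.992, -0.0], [0.0, 0.0, -1.0]]
contact_force: [0.3, 0.3, 0.7]
width: 0.0852
finger_force: 0.0
```

{"name": "drive_tool", "arguments": {"targets": "0 0 12 0;0 0 12 0;0 0 11 0;0 0 0 0;0 0 0 0"}}

```text
clock: 4.83
ee_pos: [0.6525, 0.064, 0.1026]
eef_rot: [[0.992, -0.127, -0.003], [-0.127, -0.992, -0.0], [-0.003, 0.001, -1.0]]
contact_force: [-0.6, 0.7, 0.0]
width: 0.085
finger_force: 0.0
```

{"name": "drive_tool", "arguments": {"targets": "0 0 0 0;0 0 0 0;0 0 0 0;0 0 0 0", "hand": 0.31}}

```text
clock: 5.17
ee_pos: [0.6538, 0.0643, 0.1049]
eef_rot: [[0.992, -0.127, 0.001], [-0.127, -0.992, 0.0], [0.001, -0.0, -1.0]]
contact_force: [-0.1, 0.8, -0.2]
width: 0.0588
finger_force: 0.0
```

```bash
cat > tips.py <<'E'
from h import *
import sys
def tips(tag):
    st=get_state();w=grab('wrist',tag);R=st['eef_rot'];T=st['ee_pos']
    vv,uu=np.mgrid[150:400:2,100:460:2]
    pts=np.array([dep(w,u,v) for u,v in zip(uu.ravel(),vv.ravel())]);loc=(pts-T)@R*1000
    for lo,hi in((-45,-28),(28,45)):
        m=(loc[:,1]>lo)&(loc[:,1]<hi)&(abs(loc[:,0])<13)&(pts[:,2]>.140)&(pts[:,2]<.23)
        print(lo,m.sum(),np.percentile(pts[m,2],[0,2,5,20])*1000)
    m=(abs(pts[:,2]-.155)<.004)&(np.hypot(loc[:,0],loc[:,1])<45)
    print('tin top extents loc',loc[m].min(0),loc[m].max(0),'c world',pts[m].mean(0))
    print(T,st['width'],st['contact_force'],st['finger_force'],st['clock'])
tips(sys.argv[1])
E
python3 tips.py w2
```

```text
-45 1389 [144.5773 149.2393 152.4653 164.5015]
28 1319 [143.8514 149.4572 152.5949 163.6057]
tin top extents loc [-29.1696 -42.3348 -54.0478] [ 26.7111  43.3557 -46.1065] c world [0.6528 0.0636 0.1525]
[0.6538 0.0643 0.1049] 0.05881335195890269 [-0.0831  0.8248 -0.2245] 0.0 5.1667
```

The tips now sit at about 0.144, below the tin's top, with about 1.4 mm of play per side. I slide towards the middle.

{"name": "drive_tool", "arguments": {"targets": "0 4 0 0;0 8 0 0;0.2 12 0 0;0 12 0 0;0.2 12 0 0;0 12 0 0;0.2 12 0 0;0 12 0 0;0 12 0 0;0 12 0 0;0 8 0 0;0 4 0 0"}}

```text
clock: 6.22
ee_pos: [0.6386, -0.0572, 0.1042]
eef_rot: [[0.992, -0.129, -0.0], [-0.129, -0.992, -0.001], [-0.0, 0.001, -1.0]]
contact_force: [0.5, 1.5, 1.2]
width: 0.0592
finger_force: 0.3
```

{"name": "drive_tool", "arguments": {"targets": "0 3 0 0;0 2 0 0;0 0 0 0;0 0 0 0"}}

```text
clock: 6.55
ee_pos: [0.6382, -0.0595, 0.1043]
eef_rot: [[0.992, -0.126, -0.0], [-0.126, -0.992, -0.0], [-0.0, 0.0, -1.0]]
contact_force: [0.1, -0.3, 0.1]
width: 0.059
finger_force: 0.0
```

```bash
python3 tips.py w3; python3 - <<'E'
from h import *
w=load('w3')
T=np.array([.638,-.0653,.135]);print(proj(w,T))
u,v=proj(w,T).astype(int)
a=w['pixels'][v-100:v+80,u-110:u+110,::-1];print(u-110,v-100)
cv2.imwrite('pics/w3c.png',cv2.resize(cv2.convertScaleAbs(a,alpha=1.6,beta=20),None,fx=3,fy=3,interpolation=cv2.INTER_CUBIC))
E
```

```text
-45 1375 [143.9858 149.8313 152.7666 164.2932]
28 1317 [144.1061 148.0835 151.3457 162.744 ]
tin top extents loc [-29.765  -42.3348 -54.7239] [ 26.5559  43.3813 -46.7309] c world [ 0.6375 -0.0593  0.1525]
[ 0.6382 -0.0595  0.1043] 0.05895867034587047 [ 0.0765 -0.3151  0.1407] 0.0 6.55
[286.568  274.7997]
176 174
```

View pics/w3c.png

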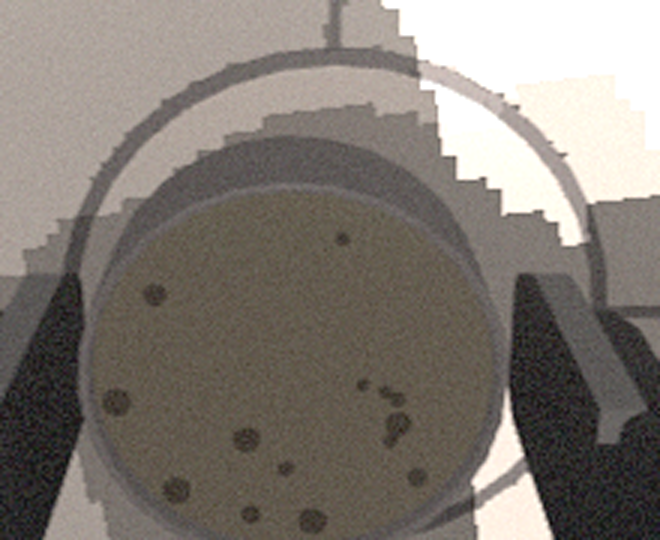

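```bash
cat > cen.py <<'E'
from h import *
from scipy.optimize import least_squares
import sys
def circ(d,pts,z,r):
    Q=np.array([onz(d,u,v,z)[:2] for u,v in pts])
    f=least_squares(lambda c:np.hypot(*(Q-c[:2]).T)-c[2],[*Q.mean(0),r]);return f.x
E
python3 - <<'E'
from cen import *
w=load('w3');C=lambda cx,cy:(176+(cx+.5)/3-.5,174+(cy+.5)/3-.5)
ring=[C(*q) for q in[(335,50),(250,60),(170,97),(100,172),(430,63),(510,103),(575,180),(604,265),(68,258)]]
tin=[C(*q) for q in[(290,183),(200,203),(132,248),(93,310),(400,211),(460,268),(495,325),(502,380),(85,380)]]
a=circ(w,ring,.135,.04);b=circ(w,tin,.155,.028);print(a,b)
st=get_state();print(st['eef_rot'][:2,:2].T@(a[:2]-b[:2])*1000)
E
```

```text
[ 0.6367 -0.0654  0.0395] [ 0.6376 -0.0593  0.0268]
[-0.1245  6.1466]
```

{"name": "drive_tool", "arguments": {"targets": "0 2 0 0;0 2 0 0;0 2 0 0;0 0 0 0;0 0 0 0"}}

```text
clock: 7.02
ee_pos: [0.6375, -0.0662, 0.1043]
eef_rot: [[0.992, -0.127, 0.0], [-0.127, -0.992, -0.0], [0.0, 0.0, -1.0]]
contact_force: [-0.2, 0.5, -0.0]
width: 0.0592
finger_force: 0.0
```

```bash
cat > edge.py <<'E'
from cen import *
# edge-based centres: sample outward rays from predicted centre; ring = dark min on plate; tin = depth step
def meas(tag,c0):
    w=load(tag);g=cv2.cvtColor(w['pixels'],cv2.COLOR_RGB2GRAY).astype(float);Z=w['z_map']
    vv,uu=np.mgrid[120:400,120:450]
    pts=np.array([dep(w,u,v) for u,v in zip(uu.ravel(),vv.ravel())])
    m=(abs(pts[:,2]-.155)<.0045)&(np.hypot(*(pts[:,:2]-c0).T)<.034)
    M=m.reshape(vv.shape).astype(np.uint8)
    M=cv2.morphologyEx(M,cv2.MORPH_OPEN,np.ones((7,7)))
    n,l,s,_=cv2.connectedComponentsWithStats(M);k=1+np.argmax(s[1:,4])
    c=max(cv2.findContours((l==k).astype(np.uint8),0,1)[0],key=len)[:,0]+[120,120]
    tin=circ(w,c,.155,.028)
    ring=[]
    for a in np.radians(np.arange(0,360,4)):
        rr=np.arange(.033,.046,.0004);q=[proj(w,[c0[0]+r*np.cos(a),c0[1]+r*np.sin(a),.135]) for r in rr]
        mp=np.float32(q)
        if mp.min()<2 or mp[:,1].max()>417 or mp[:,0].max()>557: continue
        zz=np.array([dep(w,*x)[2] for x in q])
        if np.any(abs(zz-.135)>.004): continue
        x=cv2.remap(g.astype(np.float32),mp[:,None,0].copy(),mp[:,None,1].copy(),1).ravel()
        bg=np.median(x); 
        if bg-x.min()>15: ring.append(q[int(np.argmin(x))])
    f=circ(w,ring,.135,.04)
    Q=np.array([onz(w,u,v,.135)[:2] for u,v in ring]);e=abs(np.hypot(*(Q-f[:2]).T)-f[2]);k=e<np.median(e)*3+.0003
    f=circ(w,np.array(ring)[k],.135,.04)
    return f,k.sum(),tin
E
python3 tips.py w4; python3 - <<'E'
from edge import *
R=get_state()['eef_rot'][:2,:2]
for t in('w3','w4'):
    a,n,b=meas(t,[.637,-.0655]);print(a,n,b,R.T@(a[:2]-b[:2])*1000)
E
```

```text
-45 1363 [144.0386 150.0976 153.9146 164.4965]
28 1331 [143.7328 147.9938 151.6113 163.0228]
tin top extents loc [-29.5349 -42.2392 -54.6525] [ 26.5401  43.3852 -46.6557] c world [ 0.6367 -0.0654  0.1525]
[ 0.6375 -0.0662  0.1043] 0.059208603951128286 [-0.1893  0.4633 -0.0379] 0.0 7.0167
[ 0.6366 -0.0656  0.0385] 30 [ 0.6375 -0.0595  0.0275] [-0.075   6.1948]
[ 0.6372 -0.065   0.038 ] 32 [ 0.6365 -0.0653  0.0274] [ 0.6641 -0.3462]
```

The tin is centred to about 0.7 mm. I release, rise and re-check from above, then shut the fingers.

{"name": "drive_tool", "arguments": {"targets": "0 0 0 0;0 0 0 0;0 0 0 0", "hand": 0}}

```text
clock: 7.32
ee_pos: [0.6375, -0.0658, 0.1043]
eef_rot: [[0.992, -0.127, 0.0], [-0.127, -0.992, -0.0], [0.0, 0.0, -1.0]]
contact_force: [-0.2, -0.3, -0.4]
width: 0.0856
finger_force: 0.0
```

{"name": "drive_tool", "arguments": {"targets": "0 0 -10 0;0 0 -25 0;0 0 -30 0;0 0 -30 0;0 0 -30 0;0 0 0 0;0 0 0 0"}}

```text
clock: 7.9
ee_pos: [0.6389, -0.0656, 0.2326]
eef_rot: [[0.992, -0.127, 0.006], [-0.127, -0.992, -0.001], [0.006, -0.0, -1.0]]
contact_force: [-0.0, -0.2, 0.1]
width: 0.0855
finger_force: 0.0
```

{"name": "drive_tool", "arguments": {"targets": "0 0 0 0;0 0 0 0;0 0 0 0;0 0 0 0;0 0 0 0;0 0 0 0", "hand": 1}}

```text
clock: 8.4
ee_pos: [0.6373, -0.0658, 0.2288]
eef_rot: [[0.992, -0.127, -0.001], [-0.127, -0.992, 0.0], [-0.001, -0.0, -1.0]]
contact_force: [-0.0, -0.8, 0.2]
width: 0.0122
finger_force: 0.0
```

```bash
cp pics/w4.png /tmp/; python3 - <<'E'
from edge import *
w=grab('wrist','w5');st=get_state();R=st['eef_rot'];T=st['ee_pos'];print(T,R,st['clock'],st['width'])
try:
    a,n,b=meas('w5',[.637,-.0655]);print(a,n,b,R[:2,:2].T@(a[:2]-b[:2])*1000)
except Exception as e: print(e)
vv,uu=np.mgrid[150:420:2,100:460:2]
pts=np.array([dep(w,u,v) for u,v in zip(uu.ravel(),vv.ravel())]);loc=(pts-T)@R*1000
for z0 in (-32,-36,-40,-45,-55,-65):
    m=(abs(loc[:,2]-z0)<2.5)&(np.hypot(loc[:,0],loc[:,1])<60)
    if m.any(): print(z0,m.sum(),loc[m].min(0),loc[m].max(0))
E
```

```text
[ 0.6374 -0.0658  0.229 ] [[ 0.9919 -0.1267 -0.0006]
 [-0.1267 -0.9919  0.0001]
 [-0.0006  0.     -1.    ]] 8.45 0.0045268161562169295
[ 0.6365 -0.0653  0.0387] 51 [ 0.6345 -0.0641  0.0242] [2.1556 0.9792]
-32 1 [  5.1259  -5.6835 -33.6713] [  5.1259  -5.6835 -33.6713]
-36 30 [ -7.4581 -12.0589 -38.3861] [ 10.8342  12.5843 -33.6713]
-40 62 [-10.0181 -16.6145 -42.4338] [ 11.1578  18.145  -37.5847]
-45 100 [ -6.7483 -18.6743 -47.4736] [ 11.6132  19.9432 -42.5884]
-55 136 [ -6.146  -19.2581 -57.3889] [ 11.5193  20.0263 -52.5118]
-65 120 [-10.2237 -18.995  -67.4259] [ 11.6283  20.14   -62.5626]
```

View pics/w5.png

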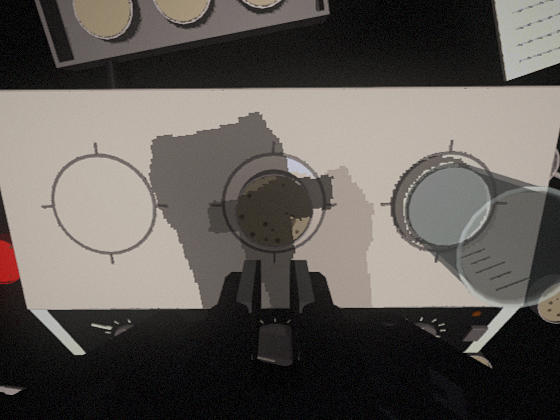

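The view shows the tin centred in the middle ring (ring (274,203), tin (275,210) with parallax) and the shut fingers at about (275,285). My picture budget is used up, so the knob angle now comes from image code, checked against the middle knob, which is known to be at 1.309.

```bash
cat > knob.py <<'E'
from fit import *
def kang(d,ky,off=(0,0)):
    g=cv2.GaussianBlur(cv2.cvtColor(d['pixels'],cv2.COLOR_RGB2GRAY),(0,0),.6).astype(np.float32)
    def samp(a,side,o):
        q=[]
        for r in np.linspace(.003,.019,12):
            e=panel(p[4],ky,a,r,.027);n=panel(p[4],ky,a+np.pi/2,side,0)-panel(p[4],ky,a,0,0)
            q.append(proj(d,H(p,e+n))+o)
        q=np.float32(q);return cv2.remap(g,q[:,None,0].copy(),q[:,None,1].copy(),1).mean()
    A=np.arange(.6,3.2,.02);best=(-1e9,)
    for dx in np.arange(-1.5,1.6,.5):
        for dy in np.arange(-1.5,1.6,.5):
            o=np.array([dx,dy]);S=[samp(a,0,o)-.5*(samp(a,.003,o)+samp(a,-.003,o)) for a in A]
            k=int(np.argmax(S));best=max(best,(S[k],A[k],dx,dy))
    S0=[samp(a,0,0)-.5*(samp(a,.003,0)+samp(a,-.003,0)) for a in A];k=int(np.argmax(S0))
    return 'free',np.round(best,2),'fixed',round(A[k],2),round(float(S0[k]),1)
E
python3 - <<'E'
from knob import *
for tag in('w0','t0'):
    d=load(tag)
    for n,y in(('L',.13),('M',0),('R',-.13)): print(tag,n,*kang(d,y))
w5=load('w5');print(onz(w5,275,210,.155),onz(w5,274,203.5,.135))
# push path
st=get_state();R=st['eef_rot'][:2,:2];hx,hy=11,15
for zt in(.122,):
  for th in np.arange(2.3,1.2,-.1):
    for r in(.011,):
        # solve out
        n=lambda o: panel(p[4],.13,th,r,o)+panel(p[4],.13,th+np.pi/2,.0065,0)-panel(p[4],.13,th,0,0)
        o=(zt-n(0)[2])/c30; q=H(p,n(o)); ee=q[:2]-R@np.array([-hx,-hy])/1e3
        far=n(o)[0]+.022
        print(round(th,2),'out',round(o*1000,1),'corner',q,'ee',ee,'rel loc',R.T@(ee-st['ee_pos'][:2])*1000,'panel z at far',.081+(far+.13)*.577)
E
```

```text
w0 L free [106.69   0.72  -1.5    1.5 ] fixed 2.18 57.1
w0 M free [86.63  0.8  -1.5   1.5 ] fixed 1.42 65.9
w0 R free [92.    2.38  1.5  -1.  ] fixed 2.44 81.2
t0 L free [27.05  2.3  -1.   -1.5 ] fixed 2.12 24.1
t0 M free [28.95  1.36 -1.   -1.5 ] fixed 1.48 25.0
t0 R free [28.14  2.4  -0.5  -1.5 ] fixed 2.28 23.9
[ 0.6375 -0.0666  0.155 ] [ 0.6371 -0.0658  0.135 ]
2.3 out 14.4 corner [0.5207 0.0737 0.122 ] ee [0.5297 0.0574] rel loc [-122.4336 -108.6426] panel z at far 0.11808766412234073
2.2 out 14.1 corner [0.5214 0.0748 0.122 ] ee [0.5304 0.0585] rel loc [-121.8265 -109.8071] panel z at far 0.11844046537050873
2.1 out 13.8 corner [0.522  0.0759 0.122 ] ee [0.5311 0.0597] rel loc [-121.3565 -111.0181] panel z at far 0.11871419903507824
2.0 out 13.7 corner [0.5225 0.0771 0.122 ] ee [0.5315 0.0609] rel loc [-121.0285 -112.2636] panel z at far 0.11890613005975717
1.9 out 13.6 corner [0.5229 0.0784 0.122 ] ee [0.5319 0.0621] rel loc [-120.8457 -113.5311] panel z at far 0.1190143407331909
1.8 out 13.5 corner [0.5231 0.0796 0.122 ] ee [0.5321 0.0634] rel loc [-120.8098 -114.8079] panel z at far 0.11903774985010016
1.7 out 13.6 corner [0.5231 0.0809 0.122 ] ee [0.5321 0.0646] rel loc [-120.9213 -116.0813] panel z at far 0.11897612351432682
1.6 out 13.7 corner [0.523  0.0822 0.122 ] ee [0.532  0.0659] rel loc [-121.1791 -117.3386] panel z at far 0.11883007747584698
1.5 out 13.9 corner [0.5228 0.0835 0.122 ] ee [0.5318 0.0672] rel loc [-121.5805 -118.5671] panel z at far 0.11860107097840071
1.4 out 14.2 corner [0.5224 0.0847 0.122 ] ee [0.5314 0.0684] rel loc [-122.1216 -119.7547] panel z at far 0.11829139217921106
1.3 out 14.5 corner [0.5219 0.0859 0.122 ] ee [0.5309 0.0696] rel loc [-122.797  -120.8895] panel z at far 0.11790413528647327
```

The shut fingers' tip sits about 32 mm above the reported z. I go to the right-hand side of the left knob and come down beside the bar with a gap.

{"name": "drive_tool", "arguments": {"targets": "-30 -25 0 0;-30 -25 0 0;-30 -25 0 0;-32 -25 0 0;0 0 0 0;0 0 0 0"}}

```text
clock: 8.95
ee_pos: [0.5279, 0.051, 0.23]
eef_rot: [[0.993, -0.122, 0.001], [-0.122, -0.993, -0.0], [0.001, 0.0, -1.0]]
contact_force: [0.7, -0.7, -0.8]
width: 0.0001
finger_force: 0.0
```

{"name": "drive_tool", "arguments": {"targets": "0 0 30 0;0 0 30 0;0 0 30 0;0 0 20 0;0 0 10 0;0 0 0 0;0 0 0 0"}}

```text
clock: 9.53
ee_pos: [0.5301, 0.0483, 0.1096]
eef_rot: [[0.992, -0.128, 0.0], [-0.128, -0.992, 0.0], [0.0, -0.0, -1.0]]
contact_force: [-0.1, -0.0, 1.1]
width: -0.0001
finger_force: 0.0
```

```bash
cat > fing.py <<'E'
from knob import *
import sys
w=grab('wrist',sys.argv[1]);st=get_state();R=st['eef_rot'];T=st['ee_pos'];print(T,st['clock'],st['width'],st['contact_force'])
vv,uu=np.mgrid[150:420,150:420]
pts=np.array([dep(w,u,v) for u,v in zip(uu.ravel(),vv.ravel())]);loc=(pts-T)@R*1000
for z0 in (-32,-35,-38,-42,-46,-50,-60):
    m=(abs(loc[:,2]-z0)<2)&(np.hypot(loc[:,0],loc[:,1])<28)
    if m.any(): print(z0,m.sum(),loc[m].min(0)[:2],loc[m].max(0)[:2])
print('kangle',*kang(w,.13))
q=H(p,panel(p[4],.13,2.2,.011,.02));print('bar pt rel loc',R.T@(q-T)*1000)
E
python3 fing.py w6
```

```text
[0.5306 0.0487 0.1104] 9.5833 0.00023203335620214377 [-0.7903  0.1448  0.0392]
-38 64 [  5.5208 -10.2853] [10.872  10.8911]
-42 248 [  5.7799 -11.6438] [11.284  13.4281]
-46 294 [  5.8851 -12.6406] [11.0116 14.3804]
-50 333 [  5.8326 -12.6802] [11.1918 14.5085]
-60 413 [  5.4656 -12.6258] [11.4838 14.5361]
kangle free [54.28  2.16 -0.5  -0.5 ] fixed 2.16 54.1
bar pt rel loc [-16.2782 -31.1495 -16.2613]
```

{"name": "drive_tool", "arguments": {"targets": "0 0 10 0;0 0 9 0;0 0 0 0;0 0 0 0"}}

```text
clock: 9.92
ee_pos: [0.5287, 0.0487, 0.0899]
eef_rot: [[0.992, -0.127, -0.001], [-0.127, -0.992, -0.0], [-0.001, 0.0, -1.0]]
contact_force: [0.0, -0.2, -0.2]
width: -0.0002
finger_force: 0.0
```

{"name": "drive_tool", "arguments": {"targets": "0 -4 0 0;0 -4 0 0;0 -3 0 0;0 -3 0 0;0 -2 0 0;0 0 0 0;0 0 0 0"}}

```text
clock: 10.5
ee_pos: [0.5312, 0.0648, 0.0903]
eef_rot: [[0.992, -0.126, 0.0], [-0.126, -0.992, -0.0], [0.0, 0.0, -1.0]]
contact_force: [0.4, 0.4, -0.6]
width: 0.0002
finger_force: 0.0
```

```bash
python3 fing.py w7; python3 - <<'E'
from knob import *
print(*kang(grab('top','t7'),.13))
E
```

```text
[0.5312 0.0646 0.0903] 10.55 -0.00029603401055098796 [-0.3082 -0.8178  0.0695]
-32 1416 [-14.2097 -25.3211] [20.9303 25.4735]
-35 1278 [-14.5965 -22.0088] [27.1627 22.3255]
-38 798 [-16.9436 -22.0645] [27.9479 17.1729]
-42 307 [-14.1438 -21.0896] [11.5749 12.8851]
-46 318 [-12.1735 -20.1278] [11.6225 13.8316]
-50 332 [  5.8173 -13.2547] [11.6899 13.8881]
-60 408 [  6.2082 -13.2731] [11.5762 13.9507]
kangle free [ 2.85  2.12  1.5  -0.5 ] fixed 2.16 1.7
bar pt rel loc [-14.8148 -15.2557 -36.3289]
free [1.28 2.3  1.   0.  ] fixed 2.46 1.2
```

```bash
cat > kd.py <<'E'
from knob import *
def bar(d,ky,lo=.021,hi=.031,ret=False):
    c=proj(d,H(p,panel(p[4],ky,0,0,.02))).astype(int)
    v0,v1,u0,u1=max(c[1]-75,0),min(c[1]+75,420),max(c[0]-75,0),min(c[0]+75,560)
    vv,uu=np.mgrid[v0:v1,u0:u1]
    P=np.array([dep(d,u,v) for u,v in zip(uu.ravel(),vv.ravel())])
    b=H(p,panel(p[4],ky,0,0,0));cy,sy=np.cos(p[2]),np.sin(p[2])
    q=(P-b)@np.array([[cy,-sy,0],[sy,cy,0],[0,0,1]])  # hotplate axes
    up=q[:,0]*c30+q[:,2]*s30;out=-q[:,0]*s30+q[:,2]*c30;rt=-q[:,1]
    m=(out>lo)&(out<hi)&(np.hypot(up,rt)<.024)&(d['z_map'][vv.ravel(),uu.ravel()]>0)
    X=np.c_[up,rt][m]*1000
    if len(X)<15: return len(X)
    c=X.mean(0);e,V=np.linalg.eigh(np.cov((X-c).T));ax=V[:,1];
    if ax[0]<0: ax=-ax   # pointer upslope half
    th=np.arctan2(ax[1],ax[0])+np.radians(135)
    pr=X@ax
    return len(X),'ang',round(th,3),'c',c.round(1),'sd',np.sqrt(e).round(1),'along',np.percentile(pr,[2,98]).round(1)
E
python3 - <<'E'
from kd import *
for t,y in(('w0',.13),('w0',0),('w0',-.13),('w6',.13),('w6',0),('w7',.13),('w7',0)): print(t,y,bar(load(t),y))
E
```

```text
w0 0.13 (276, 'ang', np.float64(2.178), 'c', array([6.2, 0. ]), 'sd', array([ 3.8, 10.6]), 'along', array([-12.9,  22.6]))
w0 0 (314, 'ang', np.float64(1.311), 'c', array([ 5.8, -1.9]), 'sd', array([ 3.9, 10.3]), 'along', array([-12.7,  21.6]))
w0 -0.13 (317, 'ang', np.float64(2.37), 'c', array([ 6.4, -2.3]), 'sd', array([ 4. , 10.3]), 'along', array([-12. ,  23.1]))
w6 0.13 (988, 'ang', np.float64(2.154), 'c', array([11.4, -0.2]), 'sd', array([3.5, 7.4]), 'along', array([-2.5, 22.5]))
w6 0 (1473, 'ang', np.float64(1.306), 'c', array([ 6.3, -2.6]), 'sd', array([ 3.8, 10.4]), 'along', array([-13. ,  21.9]))
w7 0.13 (79, 'ang', np.float64(2.762), 'c', array([20.1, -5.1]), 'sd', array([0.6, 3.3]), 'along', array([ 8.6, 19.8]))
w7 0 (1559, 'ang', np.float64(1.373), 'c', array([ 7.2, -4.8]), 'sd', array([3.7, 9.6]), 'along', array([-11.5,  22.2]))
```

{"name": "drive_tool", "arguments": {"targets": "0 -2 0 0;0 -2 0 0;0 0 0 0;0 0 0 0;0 6 0 0;0 0 -30 0;0 0 -30 0;0 0 -30 0;0 0 0 0;0 0 0 0"}}

```text
clock: 11.43
ee_pos: [0.5321, 0.0626, 0.1821]
eef_rot: [[0.992, -0.127, 0.004], [-0.127, -0.992, 0.0], [0.004, -0.001, -1.0]]
contact_force: [-0.4, 0.2, -0.9]
width: -0.0006
finger_force: 0.0
```

```bash
cat > ck.py <<'E'
from kd import *
import sys
d=grab('wrist',sys.argv[1]);s=get_state();print(s['ee_pos'],s['clock'],s['eef_rot'][0,1])
for y in(.13,0): print(y,bar(d,y),kang(d,y)[2:])
E
python3 ck.py w8
```

```text
[0.5308 0.0623 0.1805] 11.4833 -0.12712673557517656
0.13 (674, 'ang', np.float64(2.24), 'c', array([ 7.4, -0.7]), 'sd', array([3.6, 9.9]), 'along', array([-12.2,  22.3])) ('fixed', np.float64(2.18), 52.0)
0 (831, 'ang', np.float64(1.314), 'c', array([ 5.7, -2.3]), 'sd', array([ 3.8, 10.2]), 'along', array([-12.9,  21.6])) ('fixed', np.float64(1.44), 101.1)
```

The knob didn't turn and there was no contact force, so the finger missed it. I check the shut tip's real shape in both cameras.

```bash
python3 - <<'E'
from knob import *
st=get_state();R=st['eef_rot'];T=st['ee_pos']
S=grab('scene','s8')
for nm,d,z,box in(('w8',load('w8'),T,(100,420,150,420)),('s8',S,T,(120,300,220,420))):
    vv,uu=np.mgrid[box[0]:box[1],box[2]:box[3]]
    pts=np.array([dep(d,u,v) for u,v in zip(uu.ravel(),vv.ravel())]);loc=(pts-T)@R*1000
    print(nm)
    for z0 in range(-30,-60,-3):
        m=(abs(loc[:,2]-z0)<1.5)&(np.hypot(loc[:,0],loc[:,1])<30)
        if m.any(): print(z0,m.sum(),np.percentile(loc[m],[3,97],axis=0)[:,:2].round(1).tolist())
E
```

```text
w8
-39 6 [[11.4, -5.7], [11.7, 4.5]]
-42 112 [[7.5, -10.5], [12.3, 10.7]]
-45 198 [[7.6, -11.4], [12.3, 11.9]]
-48 220 [[7.5, -12.7], [12.2, 12.9]]
-51 231 [[7.4, -12.8], [12.3, 13.0]]
-54 261 [[7.5, -12.6], [12.3, 12.8]]
-57 276 [[7.2, -12.6], [12.3, 12.9]]
s8
-36 2 [[7.4, -5.7], [8.8, -3.5]]
-39 5 [[5.3, -5.0], [10.2, 7.4]]
-42 9 [[4.8, -8.1], [11.6, 10.8]]
-45 12 [[4.6, -11.0], [11.3, 9.7]]
-48 17 [[0.1, -10.5], [11.3, 14.2]]
-51 16 [[-7.2, -10.4], [10.8, 14.3]]
-54 14 [[4.6, -10.3], [11.6, 12.8]]
-57 13 [[4.3, -10.3], [11.4, 12.5]]
```

Shut, the tip ends about 39 mm above the reported z and is rounded, so it passed over the bar. I go 9 mm lower and slightly nearer.

{"name": "drive_tool", "arguments": {"targets": "-3 12 0 0;0 0 30 0;0 0 30 0;0 0 20 0;0 0 12 0;0 0 4 0;0 0 0 0;0 0 0 0"}}

```text
clock: 12.2
ee_pos: [0.527, 0.0511, 0.0849]
eef_rot: [[0.992, -0.127, 0.001], [-0.127, -0.992, 0.0], [0.001, -0.0, -1.0]]
contact_force: [0.2, -0.1, -0.7]
width: -0.0001
finger_force: 0.0
```

{"name": "drive_tool", "arguments": {"targets": "0 0 3 0;0 -4 0 0;0 -4 0 0;0 -3 0 0;0 -2 0 0;0 -2 0 0;0 -2 0 0;0 0 0 0"}}

```text
clock: 12.87
ee_pos: [0.5304, 0.0667, 0.0828]
eef_rot: [[0.992, -0.128, 0.003], [-0.128, -0.992, -0.002], [0.004, 0.002, -1.0]]
contact_force: [0.6, -5.5, 7.2]
width: 0.0
finger_force: 4.4
```

{"name": "drive_tool", "arguments": {"targets": "0 3 0 0;0 3 0 0;0 0 -30 0;0 0 -30 0;0 0 -30 0;0 0 0 0;0 0 0 0"}}

```text
clock: 13.45
ee_pos: [0.5289, 0.0629, 0.173]
eef_rot: [[0.992, -0.126, 0.004], [-0.126, -0.992, 0.001], [0.004, -0.001, -1.0]]
contact_force: [-0.9, 0.2, -0.4]
width: 0.0001
finger_force: 0.0
```

```bash
python3 ck.py w9
```

```text
[0.5277 0.0624 0.1715] 13.5 -0.12643007897842862
0.13 (728, 'ang', np.float64(2.094), 'c', array([ 7.6, -1. ]), 'sd', array([3.8, 9.3]), 'along', array([-10.5,  22.3])) ('fixed', np.float64(2.04), 52.6)
0 (894, 'ang', np.float64(1.322), 'c', array([ 5.6, -2.3]), 'sd', array([ 3.8, 10.3]), 'along', array([-13.1,  21.6])) ('fixed', np.float64(1.42), 102.7)
```

Contact made: the knob went from 2.18 to about 2.06. I continue, pushing 6 mm past the last point.

{"name": "drive_tool", "arguments": {"targets": "0 0 30 0;0 0 30 0;0 0 20 0;0 0 10 0;0 0 0 0;0 0 0 0;0 -3 0 0;0 -3 0 0"}}

```text
clock: 14.17
ee_pos: [0.5278, 0.0644, 0.0815]
eef_rot: [[0.992, -0.128, -0.003], [-0.128, -0.992, -0.006], [-0.002, 0.006, -1.0]]
contact_force: [-3.1, -8.3, 14.8]
width: -0.0005
finger_force: 8.1
```

{"name": "drive_tool", "arguments": {"targets": "0 -2 0 0;0 -2 0 0;0 -2 0 0;0 0 0 0;0 0 0 0"}}

```text
clock: 14.58
ee_pos: [0.5316, 0.0724, 0.0833]
eef_rot: [[0.992, -0.128, 0.004], [-0.128, -0.992, -0.002], [0.004, 0.002, -1.0]]
contact_force: [-0.4, -4.1, 15.0]
width: 0.0
finger_force: 7.7
```

{"name": "drive_tool", "arguments": {"targets": "0 3 0 0;0 3 0 0;0 0 -30 0;0 0 -30 0;0 0 -30 0;0 0 0 0;0 0 0 0"}}

```text
clock: 15.17
ee_pos: [0.5293, 0.0684, 0.1723]
eef_rot: [[0.992, -0.127, 0.002], [-0.127, -0.992, 0.0], [0.002, -0.001, -1.0]]
contact_force: [-0.3, -0.6, 0.1]
width: -0.0002
finger_force: 0.0
```

```bash
python3 ck.py w10
```

```text
[0.5281 0.068  0.1708] 15.2167 -0.1266186049895039
0.13 (740, 'ang', np.float64(1.557), 'c', array([ 8.9, -2.6]), 'sd', array([3.7, 8.3]), 'along', array([-9.5, 21.7])) ('fixed', np.float64(1.72), 50.5)
0 (899, 'ang', np.float64(1.32), 'c', array([ 5.7, -2.4]), 'sd', array([ 3.8, 10.4]), 'along', array([-13.2,  22. ])) ('fixed', np.float64(1.44), 100.8)
```

{"name": "drive_tool", "arguments": {"targets": "0 0 30 0;0 0 30 0;0 0 20 0;0 0 9 0;0 0 0 0;0 0 0 0;0 -3 0 0;0 -3 0 0"}}

```text
clock: 15.88
ee_pos: [0.5262, 0.0697, 0.0826]
eef_rot: [[0.992, -0.127, -0.008], [-0.127, -0.992, -0.008], [-0.007, 0.009, -1.0]]
contact_force: [-10.1, -12.0, 22.9]
width: 0.0
finger_force: 18.8
```

{"name": "drive_tool", "arguments": {"targets": "0 -1.5 0 0;0 -1 0 0;0 0 0 0;0 0 0 0"}}

```text
clock: 16.22
ee_pos: [0.5274, 0.071, 0.0829]
eef_rot: [[0.992, -0.129, -0.006], [-0.129, -0.992, -0.009], [-0.005, 0.01, -1.0]]
contact_force: [-7.4, -11.5, 21.5]
width: -0.0002
finger_force: 15.4
```

{"name": "drive_tool", "arguments": {"targets": "0 3 0 0;0 3 0 0;0 0 -29 0;0 0 -30 0;0 0 -30 0;-22 0 0 0;-23 0 0 0;0 0 0 0;0 0 0 0"}}

```text
clock: 16.97
ee_pos: [0.4826, 0.0761, 0.1702]
eef_rot: [[0.992, -0.126, -0.002], [-0.126, -0.992, -0.001], [-0.002, 0.001, -1.0]]
contact_force: [-0.1, 0.2, -0.2]
width: 0.0001
finger_force: 0.0
```

```bash
python3 ck.py w11
```

```text
[0.4837 0.0759 0.1704] 17.0167 -0.12644336471656126
0.13 (1194, 'ang', np.float64(1.459), 'c', array([ 4.8, -1. ]), 'sd', array([ 3.9, 10. ]), 'along', array([-13.6,  21.3])) ('fixed', np.float64(1.52), 72.1)
0 (1107, 'ang', np.float64(1.324), 'c', array([ 5. , -2.3]), 'sd', array([ 3.8, 10.3]), 'along', array([-13.4,  21.7])) ('fixed', np.float64(1.44), 98.9)
```

The knob is at about 1.44. For the rest I push the pointer nose straight down the slope with the fingers' near side, landing above the nose.

{"name": "drive_tool", "arguments": {"targets": "27 -14 0 0;26.5 -14.5 0 0;0 0 0 0;0 0 30 0;0 0 30 0;0 0 16 0;0 0 8 0;0 0 0 0;0 0 0 0"}}

```text
clock: 17.77
ee_pos: [0.5413, 0.0978, 0.0869]
eef_rot: [[0.992, -0.127, -0.0], [-0.127, -0.992, 0.0], [-0.0, -0.0, -1.0]]
contact_force: [-0.1, -0.1, 0.2]
width: 0.0002
finger_force: 0.0
```

{"name": "drive_tool", "arguments": {"targets": "-2 0 0 0;-2 0 0 0;-1 0 0 0;-1 0 0 0;0 0 0 0;0 0 0 0"}}

```text
clock: 18.27
ee_pos: [0.5365, 0.0987, 0.088]
eef_rot: [[0.992, -0.127, 0.003], [-0.127, -0.992, 0.001], [0.003, -0.001, -1.0]]
contact_force: [4.5, 0.8, -0.5]
width: 0.0
finger_force: 1.9
```

{"name": "drive_tool", "arguments": {"targets": "3 0 0 0;2 0 -10 0;0 0 -30 0;0 0 -44 0;-29 14 0 0;-29 14.5 0 0;0 0 0 0;0 0 0 0"}}

```text
clock: 18.93
ee_pos: [0.4767, 0.0761, 0.1693]
eef_rot: [[0.992, -0.127, -0.002], [-0.127, -0.992, -0.002], [-0.002, 0.002, -1.0]]
contact_force: [2.0, 0.1, -0.1]
width: 0.0001
finger_force: 0.0
```

```bash
python3 ck.py w12
```

```text
[0.4782 0.0767 0.1694] 18.9833 -0.12697447098836065
0.13 (1241, 'ang', np.float64(1.43), 'c', array([ 4.8, -1.1]), 'sd', array([3.9, 9.9]), 'along', array([-13.4,  21.1])) ('fixed', np.float64(1.5), 72.8)
0 (1140, 'ang', np.float64(1.323), 'c', array([ 5. , -2.4]), 'sd', array([ 3.8, 10.3]), 'along', array([-13.2,  21.8])) ('fixed', np.float64(1.46), 101.2)
```

Clean contact and a small turn. I repeat, going about 1.3 mm further, then compare the left and middle knobs from the same relative viewpoint.

{"name": "drive_tool", "arguments": {"targets": "29.5 -14 0 0;29.5 -14.5 0 0;0 0 0 0;0 0 30 0;0 0 30 0;0 0 16 0;0 0 8 0;0 0 0 0;0 0 0 0"}}

```text
clock: 19.73
ee_pos: [0.5394, 0.0976, 0.0848]
eef_rot: [[0.992, -0.127, -0.005], [-0.127, -0.992, -0.001], [-0.005, 0.002, -1.0]]
contact_force: [-4.4, -1.9, 3.1]
width: 0.0004
finger_force: 2.2
```

{"name": "drive_tool", "arguments": {"targets": "-2 0 0 0;-2 0 0 0;-2 0 0 0;-1.3 0 0 0;0 0 0 0;0 0 0 0"}}

```text
clock: 20.23
ee_pos: [0.5356, 0.0996, 0.0859]
eef_rot: [[0.992, -0.127, 0.004], [-0.127, -0.992, 0.002], [0.004, -0.002, -1.0]]
contact_force: [4.6, 2.1, 0.1]
width: -0.0002
finger_force: 2.2
```

{"name": "drive_tool", "arguments": {"targets": "3 0 0 0;2 0 -10 0;0 0 -30 0;0 0 -44 0;-29 14 0 0;-28.7 14.5 0 0;0 0 0 0;0 0 0 0;0 0 0 0"}}

```text
clock: 20.98
ee_pos: [0.4776, 0.0769, 0.167]
eef_rot: [[0.992, -0.127, -0.0], [-0.127, -0.992, -0.0], [-0.0, 0.0, -1.0]]
contact_force: [0.7, -0.5, 0.2]
width: -0.0003
finger_force: 0.0
```

```bash
python3 ck.py w13
```

```text
[0.4781 0.0772 0.1669] 21.0333 -0.12686984820641092
0.13 (1286, 'ang', np.float64(1.299), 'c', array([ 4.6, -1.2]), 'sd', array([ 4., 10.]), 'along', array([-13.7,  20.8])) ('fixed', np.float64(1.38), 71.4)
0 (1156, 'ang', np.float64(1.322), 'c', array([ 5. , -2.4]), 'sd', array([ 3.8, 10.3]), 'along', array([-13.2,  21.8])) ('fixed', np.float64(1.46), 99.6)
```

{"name": "drive_tool", "arguments": {"targets": "0 26 0 0;0 26 0 0;0 26 0 0;0 26 0 0;0 26 0 0;0 0 0 0;0 0 0 0;0 0 0 0;0 0 0 0"}}

```text
clock: 21.78
ee_pos: [0.4618, -0.0505, 0.1666]
eef_rot: [[0.992, -0.125, -0.0], [-0.125, -0.992, 0.001], [-0.0, -0.001, -1.0]]
contact_force: [-0.0, 0.2, 0.1]
width: -0.0
finger_force: 0.0
```

```bash
python3 ck.py w14
```

```text
[ 0.4618 -0.0505  0.1666] 21.8333 -0.12421659131545713
0.13 (1450, 'ang', np.float64(1.281), 'c', array([4.4, 0.1]), 'sd', array([ 4., 10.]), 'along', array([-14.7,  19.9])) ('fixed', np.float64(1.34), 120.8)
0 (1268, 'ang', np.float64(1.307), 'c', array([ 5. , -1.2]), 'sd', array([3.9, 9.9]), 'along', array([-13.5,  20.9])) ('fixed', np.float64(1.42), 65.2)
```

From matching viewpoints the left knob reads 1.299 and the middle knob, truly at 1.309, reads 1.307. I back off and do a last check of the tin.

{"name": "drive_tool", "arguments": {"targets": "0 0 -30 0;0 0 -40 0;0 0 -40 0;0 0 0 0;0 0 0 0;0 0 0 0"}}

```text
clock: 22.33
ee_pos: [0.4611, -0.0512, 0.2763]
eef_rot: [[0.992, -0.125, -0.0], [-0.125, -0.992, -0.0], [-0.0, 0.0, -1.0]]
contact_force: [0.1, -0.5, -0.4]
width: -0.0003
finger_force: 0.0
```

```bash
python3 - <<'E'
from edge import *
from kd import bar
w=grab('wrist','w15')
a,n,b=meas('w15',[.637,-.0655]);print(a,n,b,(b-a)[:2]*1000)
for y in(.13,0,-.13): print(y,bar(w,y))
st=get_state();print(st['clock'],st['contact_force'],st['joint_velocities'])
# beaker/others unchanged: top image difference outside the hand
t0=load('t0');t=grab('top','t15')
for x0,x1,y0,y1,n in((335,380,130,180,'beaker'),(365,390,250,275,'tin'),(405,430,218,242,'tin'),(170,196,256,280,'tin')):
    A=t0['pixels'][y0:y1,x0:x1].astype(int);B=t['pixels'][y0:y1,x0:x1].astype(int);print(n,abs(A-B).mean().round(1))
E
```

```text
Traceback (most recent call last):
  File "edge.py", line 10, in meas
    n,l,s,_=cv2.connectedComponentsWithStats(M);k=1+np.argmax(s[1:,4])
                                                    ~~~~~~~~~^^^^^^^^^
ValueError: attempt to get argmax of an empty sequence
```

Here the tin lies outside the code's search window (rows 120–400), so I widen it.

```bash
sed -i 's/np.mgrid\[120:400,120:450\]/np.mgrid[0:420,100:500]/; s/+\[120,120\]/+[100,0]/' edge.py; python3 - <<'E'
from edge import *
from kd import bar
w=load('w15');print(proj(w,[.637,-.0655,.155]))
try:
    a,n,b=meas('w15',[.637,-.0655]);print(a,n,b,(b-a)[:2]*1000)
except Exception as e: print(e)
for y in(.13,0,-.13): print(y,bar(w,y))
t0=load('t0');t=grab('top','t15')
for x0,x1,y0,y1,n in((335,380,130,180,'beaker'),(365,390,250,275,'tin'),(405,430,218,242,'tin'),(170,196,256,280,'tin')):
    A=t0['pixels'][y0:y1,x0:x1].astype(int);B=t['pixels'][y0:y1,x0:x1].astype(int);print(n,abs(A-B).mean().round(1))
E
```

```text
[262.8751 -50.2445]
attempt to get argmax of an empty sequence
0.13 (647, 'ang', np.float64(1.276), 'c', array([ 4.2, -0.2]), 'sd', array([4. , 9.8]), 'along', array([-14.1,  20. ]))
0 (586, 'ang', np.float64(1.308), 'c', array([ 4.7, -1.3]), 'sd', array([3.9, 9.9]), 'along', array([-13.5,  20.9]))
-0.13 (559, 'ang', np.float64(2.364), 'c', array([ 5.6, -1.4]), 'sd', array([ 3.8, 10.1]), 'along', array([-11.8,  23.1]))
beaker 1.6
tin 2.8
tin 2.9
tin 2.8
```

```bash
python3 -c "
from plant import *
print(close_job())"
```

```text
the job is handed in; nothing more can be done
None
```

The tin slid flat to the middle place, measured within about 1 mm of the ring's centre after release. The left knob reads about 1.28–1.30 rad against the 1.309 standby mark. The beaker and the other two knobs showed no change in the checks, nor did the three bench tins, and the job was handed in at about 22 s.

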